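Slide the angle bracket along the jig fence until it drops over the locating pin

TASK

Load the aluminium angle bracket into the drilling jig: lay its leaf on top of the jig's pin with a long edge along the fence, then slide it along the fence, pressing only gently, until the hole falls over the pin, and leave it sitting flat on the jig's base with its long edge along the fence. The pin has been re-clamped somewhere in its slot, so find it by feel; do not disturb the wrench, the spray can or the jar.

Things in the scene. Friction and masses are not known exactly. Their poses are not given: they have to be found in the camera images.
- fixture: Drilling jig screwed to the bench: dark steel base 100 mm (x) by 220 mm (y) by 20 mm high, origin at the centre of its underside, on the bench top. Along its +x side runs a straight fence over the whole length, inner face at x = +30.5 mm, top at z = 38 mm. The pin's slot runs along y at x = 0. Base, fence and pin are rigid and fixed.
- slot_mid (a point): Middle of the slot in the base's top (jig's x = 0, y = +45 mm, z = 20 mm; jig's axes). The locating pin, 12 mm in diameter, flat tip with a 1.5 mm chamfer, rises from the slot to 9 mm above the base's top. It is clamped anywhere up to 12 mm along y either way from this point; just where is not measured. It gives no way.
- flange (a point): Centre (half-way up) of the upright flange of the loose aluminium angle bracket, the part to grasp: 44 mm (x) by 8 mm thick (y) by 45 mm high. It stands across the flat leaf, 60 mm (x) by 130 mm (y) by 6 mm, whose middle lies 10 mm to +y of this point and whose underside 28.5 mm below. Axes: y along the leaf towards the hole, z up. 0.15 to 0.25 kg; starts flat on the bench, flange up.
- hole (a point): Centre of the bracket's only hole, at the leaf's underside: round, through, 15 mm in diameter, 45 mm to +y of the flange's centre, 30 mm from either long edge and from the leaf's nearer end. Same axes as the flange.
- wrench: Bystander: steel wrench 170 mm long lying on the bench on the far side of the bench. Origin at its underside.
- spray: Bystander: white spray can, 56 mm in diameter, 170 mm tall, upright on the far side of the bench. Origin at the centre of its underside.
- jar: Bystander: clear jar with a dark lid, 60 mm in diameter, 70 mm tall, upright on the far side of the bench. Origin at the centre of its underside.
Not all that is in view belongs to the job. Of the things that look like the fixture, the larger one is meant. What is shaped like the part that bears flange but brown or turquoise is not meant.

How it is judged (in metres and radians):
On the way:
1. the bracket's leaf lies on the jig's pin along the fence, not yet dropped (contact force between bracket and fixture above 0.3 N and z of flange in the frame of fixture between 0.052 and 0.063 m and x of hole in the frame of fixture between -0.012 and 0.005 m and angle between the y axis of flange and the y axis of fixture, either way round below 0.12 rad), for 0.3 s.
At the end, for the whole second after the job is handed in: The bracket lies flat on the jig's base (underside within 2.5 mm of it, tilt under 0.03 rad) with the pin through its hole (hole within the pin's range of places, within 6 mm across), its long edge parallel to the fence within 0.06 rad (z of hole in the frame of fixture between 0.017 and 0.0225 m and angle between flange's own z axis and vertical below 0.03 rad and angle between the y axis of flange and the y axis of fixture, either way round below 0.06 rad and x of hole in the frame of fixture between -0.006 and 0.006 m and y of hole in the frame of fixture between 0.029 and 0.061 m); the robot touches nothing.
It fails at once if the bracket, still up on the pin, is pressed against the jig with more than 30 N (contact force between bracket and fixture above 30 N and z of flange in the frame of fixture above 0.0505 m).
It fails at once if the bracket hits or is pressed onto the jig with more than 60 N (a fall over the pin's 9 mm stays below) (contact force between bracket and fixture above 60 N).
It fails at once if the wrench is moved more than 30 mm (distance of wrench from where it was at the start of the episode above 0.03 m).
It fails at once if the spray can is moved more than 30 mm or tipped (distance of spray from where it was at the start of the episode above 0.03 m or angle between spray's own z axis and vertical above 0.3 rad).
It fails at once if the jar is moved more than 30 mm or tipped (distance of jar from where it was at the start of the episode above 0.03 m or angle between jar's own z axis and vertical above 0.3 rad).
It also fails if it takes over 64 s, if anything falls off the work surface, if the arm or the gripper's body presses on something with over 40 N, if the wrist force passes 120 N, or if a joint passes its speed limit or range.

ROBOT

A 6-joint arm with a two-finger parallel gripper is mounted at the origin on the work surface. World frame = base frame: x ahead of the robot, y to its left, z up, the work surface at z = 0. Lengths are in mm, angles in rad, forces in N, time in s.
With the tool pointing down it reaches from about 300 to 875 mm from the base axis. Payload 4.2 kg.
Tool frame: the origin (TCP) lies at the very end of the fingers, on their centre line; the grasp point (between the pads) lies manip.grip_depth behind it (manip.grip_depth is the distance from the TCP to the grasp point, in mm); z points along the fingers, y is the direction in which the jaws open and shut (so a half turn about z gives the same grasp; the last joint's range is limited). The gripper opens to 85 mm and grips with 20 to 120 N. Pads are 22 mm wide; open, the fingers measure 114 mm over their backs; the gripper's body (76 mm by 85 mm) begins 54 mm behind the grasp point. The pads swing forward as they close: fully open they stand 13 mm farther back than shut.
Start: joints at [1.116, 0.32, 1.565, -0, 1.257, -0.02], TCP at [242.21, 521.513, 231.338] pointing down, gripper open.
Joint ranges: [-3.11, 3.11], [-0.84, 2.01], [0.21, 2.61], [-1.34, 4.49], [0.05, 2.63], [-2.56, 2.56]. Speed limits (rad/s): [2.57, 2.57, 3.14, 3.14, 3.14, 3.14].

INTERFACE

Orientations are given as a unit quaternion [w, x, y, z].
In Python, from workcell import manip gives the robot as it stands. The module is installed in compiled form; this text tells all that it offers.
- The arm moves only by the shell command python3 -m pendant 'ROWS' [OPENING] [FORCE]. ROWS is JSON, a list of rows, each a list of 6 numbers: the shift along the tool's x, y, z in mm, then the turn, a rotation vector about the tool's x, y, z in degrees. A call has 1 to 20 rows; each row shifts and turns the pose as measured when the row begins, along the tool's axes as they then stand; what a row does not reach is not made up. A row lasts 1/12 s, in which the tool goes at most 41.7 mm and 7.16 degrees, less where a joint would pass 70% of its speed; a pose out of reach is approached as far as the arm can. A call is refused whole if a number of a shift passes 41.7 or a number of a turn 7.16, either way. A call with a gripper value outside its range is refused whole. OPENING is the closure in counts, from 0 (fully open) to 255 (shut), set as the call begins (- or left out, the last holds). The fingers move at their own pace and stop on an object; FORCE is the grip in N (left out, the last holds). Time passes only in rows, so rows that do not move let the fingers close. It gives the time, the measured TCP pose, the force and the opening at its end, in the units of the state.
- manip.observe(): the state, without advancing time (a new reading comes with each control period).
- manip.get_image(name): name is "scene" or "top" or "wrist"; returns the picture (400x640x3 uint8, red, green, blue); there is no depth.
- manip.calibration(name): a dict with "mtx" (3x3 intrinsics, pixels), "k1" (the pictures are not rectified: a ray, as slopes to the right and down, at radius r is drawn at 1 + k1 r^2 times it, then the intrinsics apply), "extrinsics" (4x4, takes a point from camera to world coordinates); the wrist camera has in their place "mount" (4x4, takes a point from camera to tool coordinates, whose origin is the TCP and whose axes are the flange's). Camera axes: x right, y up, looking along -z (the intrinsics and any distortion apply to the point x, -y, -z); pixel columns grow to the right and rows downward; lengths in mm; the calibration is good to about 2 mm. A picture is of the moment at which its call begins: read the wrist's pose just before it. calibration takes no time and is no camera call.
- manip.hand_in(): hands the job in, once; it reports no verdict.
The state is a dict: "time": time; "joints": joint angles; "dq": joint speeds; "tau": joint torques, N m; "ee_pos": TCP position; "orientation": TCP orientation; "ft_force": force on the tool from outside, world axes, zero at the start; "wrist_torque": the same for the moment, N m; "opening": opening from 0.0 (shut) to 1.0 (fully open).
Only numpy, scipy, OpenCV 4.12 (cv2) and the standard library are available. Lean on these libraries where they do the work, as an engineer would, in place of code of your own. Each camera call takes 0.05 s, during which the arm holds its last target.

## Working session

There is one attempt and no reset: what is moved stays moved. The work goes in short steps, Python scripts to look and compute and a shell command to move; the robot and the scene stay as the last step left them, time stands still between calls to the robot, and variables do not carry over. Pictures are saved under pics/ and viewed, and the job is handed in when it is done.

```bash
ls; mkdir -p pics; python3 - <<'E'
from workcell import manip
import cv2,numpy as np
np.set_printoptions(precision=4,suppress=True)
print(manip.observe()); print(manip.grip_depth)
for n in ["scene","top","wrist"]:
    cv2.imwrite(f"pics/{n}0.png",manip.get_image(n)[:,:,::-1])
    print(n,manip.calibration(n))
E
```

```text
pics
{'time': 0.0, 'joints': array([ 1.116 ,  0.3203,  1.5657,  0.    ,  1.2574, -0.02  ]), 'dq': array([-0.0002,  0.0007, -0.0012, -0.0003, -0.0001, -0.0028]), 'tau': array([ -0.0029, -41.5527, -23.4161,  -0.    ,   0.0084,   0.    ]), 'ee_pos': array([241.9827, 521.0599, 230.457 ]), 'orientation': array([-0.0002,  0.2157,  0.9765, -0.0009]), 'ft_force': array([ 0.0291, -1.0594,  0.1453]), 'wrist_torque': array([-0.0127, -0.0063,  0.05  ]), 'opening': 0.9960083571351973}
18.700000000000003
scene {'mtx': array([[391.7441,   0.    , 315.2602],
       [  0.    , 391.7441, 202.541 ],
       [  0.    ,   0.    ,   1.    ]]), 'k1': -0.0930805375099249, 'extrinsics': array([[   0.4057,   -0.6235,    0.6683, 1213.2418],
       [   0.914 ,    0.2691,   -0.3037, -283.2555],
       [   0.0095,    0.7341,    0.679 ,  710.569 ],
       [   0.    ,    0.    ,    0.    ,    1.    ]])}
top {'mtx': array([[463.5316,   0.    , 312.2027],
       [  0.    , 463.5316, 203.3073],
       [  0.    ,   0.    ,   1.    ]]), 'k1': -0.008090325955078801, 'extrinsics': array([[   0.0148,    0.9927,   -0.1194,  408.1102],
       [  -0.9995,    0.018 ,    0.0263,   52.4385],
       [   0.0283,    0.119 ,    0.9925, 1065.3559],
       [   0.    ,    0.    ,    0.    ,    1.    ]])}
wrist {'mtx': array([[356.6194,   0.    , 317.6248],
       [  0.    , 356.6194, 196.5535],
       [  0.    ,   0.    ,   1.    ]]), 'k1': -0.0461605665468176, 'mount': array([[   0.0005,    0.9619,    0.2736,   69.2006],
       [   1.    ,   -0.0004,   -0.0005,   -1.2592],
       [  -0.0004,    0.2736,   -0.9619, -141.9738],
       [   0.    ,    0.    ,    0.    ,    1.    ]])}
```

View pics/scene0.png

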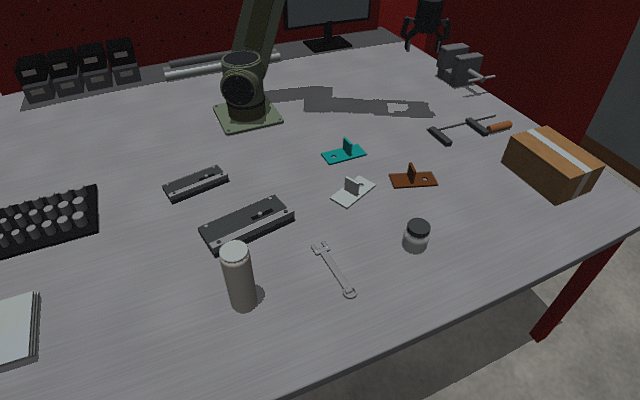

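View pics/top0.png

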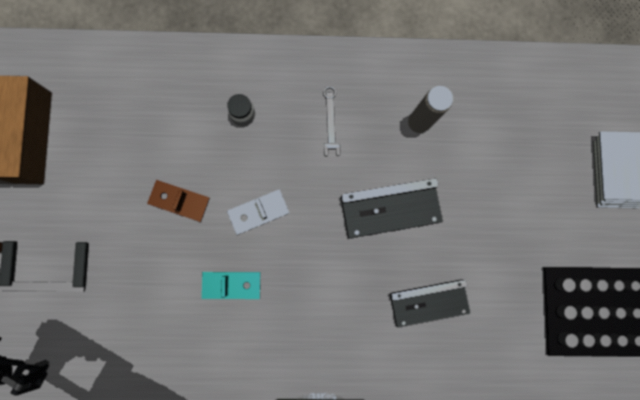

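View pics/wrist0.png

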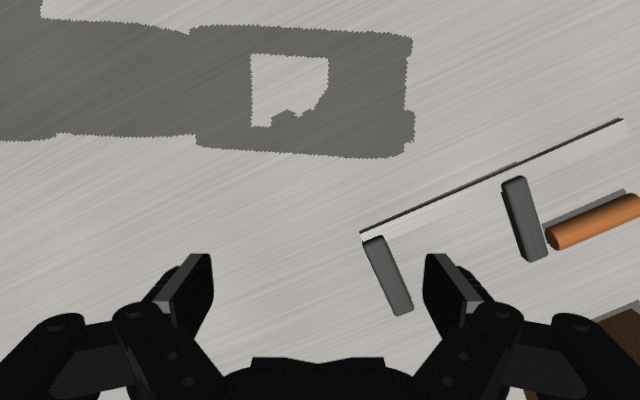

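The top view shows three things shaped like the bracket: silver (258,212), brown (178,200) and turquoise (231,285). I choose the silver one. There are two jigs, at (391,208) and (429,302), and I choose the larger at (391,208). Next I'll crop in close and measure.

```bash
cat > h.py <<'E'
from workcell import manip
import cv2,numpy as np
np.set_printoptions(precision=2,suppress=True)
def ray(name,px,T=None):
    c=manip.calibration(name); K=c["mtx"]; k=c["k1"]
    d=np.linalg.inv(K)@np.array([px[0],px[1],1.]); p=d[:2]; q=p.copy()
    for _ in range(30): q=p/(1+k*(q@q))
    M=c["extrinsics"] if name!="wrist" else T@c["mount"]
    return M[:3,3], M[:3,:3]@np.array([q[0],-q[1],-1.])
def onz(name,px,z,T=None):
    o,v=ray(name,px,T); return o+v*(z-o[2])/v[2]
def proj(name,P,T=None):
    c=manip.calibration(name); M=c["extrinsics"] if name!="wrist" else T@c["mount"]
    p=np.linalg.inv(M)@np.append(P,1); q=np.array([p[0],-p[1]])/-p[2]; q=q*(1+c["k1"]*(q@q))
    return c["mtx"][:2,:2]@q+c["mtx"][:2,2]
def wristT():
    from scipy.spatial.transform import Rotation as R
    s=manip.observe(); q=s["orientation"]; T=np.eye(4)
    T[:3,:3]=R.from_quat(q,scalar_first=True).as_matrix(); T[:3,3]=s["ee_pos"]; return T
E
python3 - <<'E'
import cv2
a=cv2.imread("pics/top0.png")
b=cv2.imread("pics/scene0.png")
cv2.imwrite("pics/crop1.png",cv2.resize(a[165:255,215:455],None,fx=3.3,fy=3.3,interpolation=cv2.INTER_CUBIC))
cv2.imwrite("pics/crop2.png",cv2.resize(b[160:260,190:390],None,fx=4,fy=4,interpolation=cv2.INTER_CUBIC))
E
```

```text
(no output)
```

View pics/crop1.png

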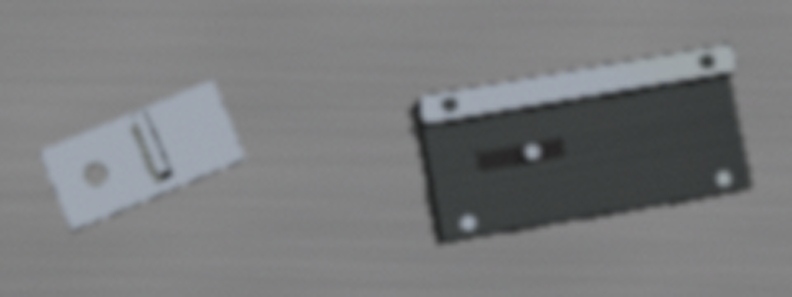

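View pics/crop2.png

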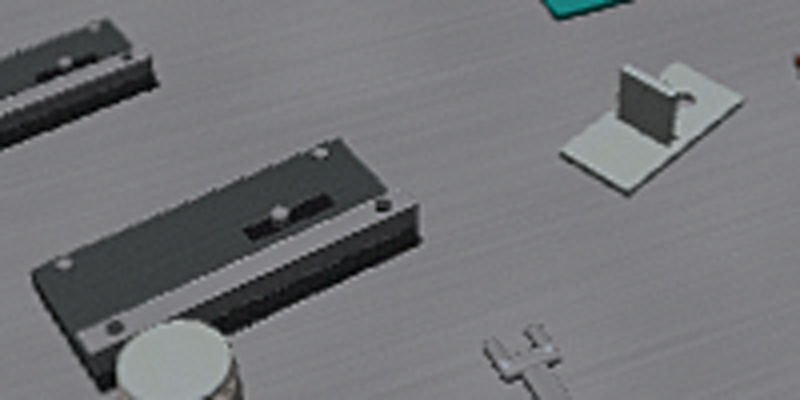

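The crops confirm the choice. The silver bracket has its hole at about (243,217) in the top view. The large jig's fence is on the +x side, and its pin shows at about (376,211). Now I'll measure both.

```bash
python3 - <<'E'
from h import *
a=cv2.imread("pics/top0.png"); g=cv2.cvtColor(a,cv2.COLOR_BGR2GRAY)
print(g[205:215,200:230:5], g[170,300],g[200:220:4,280])
m=np.zeros_like(g); m[185:240,222:295]=(g[185:240,222:295]>140)
cs,_=cv2.findContours(m,cv2.RETR_EXTERNAL,cv2.CHAIN_APPROX_NONE); c=max(cs,key=cv2.contourArea)
r=cv2.minAreaRect(c); print(r); b=cv2.boxPoints(r)
P=np.array([onz("top",p,6) for p in b]); print(P, P.mean(0), np.linalg.norm(P[1]-P[0]),np.linalg.norm(P[2]-P[1]))
for e in (P[1]-P[0],P[2]-P[1]): print(np.degrees(np.arctan2(e[1],e[0])))
# jig: dark base
m=np.zeros_like(g); s=np.s_[180:242,336:446]; m[s]=(g[s]<75); m=cv2.morphologyEx(m,cv2.MORPH_CLOSE,np.ones((5,5)))
cs,_=cv2.findContours(m,cv2.RETR_EXTERNAL,cv2.CHAIN_APPROX_NONE); c=max(cs,key=cv2.contourArea)
ap=cv2.approxPolyDP(c,4,True)[:,0]; print("base",ap,[onz("top",p,20)[:2] for p in ap])
m=np.zeros_like(g); m[s]=(g[s]>140); m[204:]=0
cs,_=cv2.findContours(m,cv2.RETR_EXTERNAL,cv2.CHAIN_APPROX_NONE); c=max(cs,key=cv2.contourArea)
r=cv2.minAreaRect(c); b=cv2.boxPoints(r); P=np.array([onz("top",p,38) for p in b]); print("fence",r,P,P.mean(0))
for e in (P[1]-P[0],P[2]-P[1]): print(np.linalg.norm(e),np.degrees(np.arctan2(e[1],e[0])))
for p in [(376.5,211)]: print("pin",onz("top",p,29))
for p in [(358+0,211)]: print(onz("top",p,20))
E
```

```text
[[ 78  76 131 131 132 132]
 [ 78  75 131 132 132 132]
 [ 78  79 133 132 133 134]
 [ 76  80 133 133 135 135]
 [ 78  83 132 132 135 135]
 [ 78  94 131 132 134 133]
 [ 78 105 130 132 132 133]
 [ 78 115 130 133 133 132]
 [ 78 121 132 134 134 133]
 [ 77 130 134 133 135 136]] 129 [166 165 166 165 141]
((257.6865539550781, 211.4234619140625), (27.35177993774414, 58.26190185546875), 67.69379425048828)
[[516.97 222.39   6.  ]
 [570.45 100.49   6.  ]
 [512.23  75.35   6.  ]
 [459.56 196.76   6.  ]] [514.8  148.75   6.  ] 133.11800278111517 63.420391363968385
-66.31128624588548
-156.65340054975368
base [[435 188]
 [428 183]
 [428 189]
 [348 203]
 [340 197]
 [347 237]
 [441 221]] [array([ 574.5 , -257.26]), array([ 585.83, -241.2 ]), array([ 571.86, -240.99]), array([536.1 , -56.82]), array([549.54, -38.46]), array([458.74, -54.99]), array([ 498.6 , -269.78])]
fence ((389.8648681640625, 189.18919372558594), (7.891151428222656, 95.68021392822266), 80.53767395019531) [[ 555.88  -41.38   38.  ]
 [ 595.93 -255.56   38.  ]
 [ 578.12 -258.21   38.  ]
 [ 538.33  -44.42   38.  ]] [ 567.07 -149.89   38.  ]
217.89389774156285 -79.40730257810527
18.003533110401438 -171.5427136961089
pin [ 517.98 -120.48   29.  ]
[518.18 -79.72  20.  ]
```

Two independent estimates agree reasonably well. The bracket is 133×63 mm measured against 130×60 given, with its flange at about (519,140) and its y axis at heading 113.7°. The jig's y axis is at 100.6°, with its origin at about (527.5,-157). Next I'll turn the tool +131° about its z (tool y heading −66°), then translate to above the bracket.

```bash
python3 -m pendant '[[-35,-19,2,0,0,7],[-37,-14,2,0,0,7],[-38,-10,2,0,0,7],[-39,-5,2,0,0,7],[-39,0,2,0,0,7],[-39,5,2,0,0,7],[-38,10,2,0,0,7],[-37,14,2,0,0,7],[-35,19,2,0,0,7],[0,0,0,0,0,7],[0,0,0,0,0,7],[0,0,0,0,0,7],[0,0,0,0,0,7],[0,0,0,0,0,7],[0,0,0,0,0,7],[0,0,0,0,0,7],[0,0,0,0,0,7],[0,0,0,0,0,7]]'
cat > go.py <<'E'
import sys; from h import *
from scipy.spatial.transform import Rotation as R
T=wristT(); s=manip.observe()
print("t",s["time"],"tcp",s["ee_pos"],"F",s["ft_force"],"M",s["wrist_torque"],"op",s["opening"])
y=T[:3,1]; print("tool z",T[:3,2],"y heading",np.degrees(np.arctan2(y[1],y[0])))
if len(sys.argv)>3:
    d=np.array([float(v) for v in sys.argv[1:4]])-s["ee_pos"]; print("tool shift",T[:3,:3].T@d)
    if len(sys.argv)>4:
        h=np.radians(float(sys.argv[4])); Rt=np.column_stack([[-np.sin(h),np.cos(h),0],[np.cos(h),np.sin(h),0],[0,0,-1]])
        Rt[:,0]=np.cross(Rt[:,1],Rt[:,2])
        print("turn",np.degrees(R.from_matrix(T[:3,:3].T@Rt).as_rotvec()))
E
python3 go.py 519 140 200 -66.3
```

```text
time: 1.65
ee_pos: [459.1, 218.8, 205.2]
orientation: [0.001, 0.974, 0.228, -0.005]
ft_force: [-0.4, -0.1, 0.1]
opening: 1.002
t 1.65 tcp [459.11 218.83 205.22] F [-0.42 -0.13  0.05] M [ 0.04  0.02 -0.02] op 1.001948197122836
tool z [-0.01 -0.   -1.  ] y heading -63.642883321960795
tool shift [18.72 97.22  5.12]
turn [0.06 0.54 2.66]
```

```bash
python3 -m pendant '[[6,32,2,0,0.3,2.6],[6,32,2,0,0.2,0],[6,33,2,0,0,0],[0,0,0,0,0,0]]'
python3 - <<'E'
from h import *
T=wristT(); im=manip.get_image("wrist"); np.save("T1.npy",T); cv2.imwrite("pics/w1.png",im[:,:,::-1]); print(T)
E
python3 go.py 519 140 100 -66.3
```

```text
time: 1.98
ee_pos: [516.5, 136.9, 198.2]
orientation: [0.0, 0.979, 0.205, -0.0]
ft_force: [0.4, -0.0, 0.1]
opening: 1.001
[[  0.92   0.4   -0.   516.49]
 [  0.4   -0.92  -0.   136.93]
 [ -0.     0.    -1.   198.16]
 [  0.     0.     0.     1.  ]]
t 2.0333 tcp [514.99 138.69 198.15] F [-0.4   0.36 -0.12] M [0.05 0.   0.02] op 1.0032807299254434
tool z [-0.  0. -1.] y heading -66.3124119371353
tool shift [ 4.4   0.59 98.14]
turn [-0.1   0.12 -0.01]
```

View pics/w1.png

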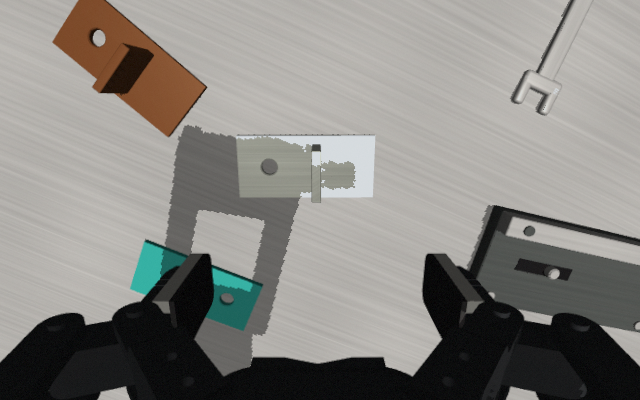

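The wrist view shows the silver bracket's leaf from (237,135) to (375,197), with the hole at (269,167) and the flange at x≈316. The turquoise bracket is lower left and the brown one upper left. Now I'll refine.

```bash
python3 - <<'E'
from h import *
T=np.load("T1.npy")
cor=[(237.5,135.5),(375.5,135),(374,197),(240.5,197.5)]
P=np.array([onz("wrist",p,6,T) for p in cor]); print(P,P.mean(0))
for i in range(4):
    e=P[(i+1)%4]-P[i]; print(np.linalg.norm(e),np.degrees(np.arctan2(e[1],e[0])))
print("hole",onz("wrist",(269.5,167),6,T), "flange top ends",onz("wrist",(316.5,202),51,T),onz("wrist",(316,149),51,T))
print("proj top est",proj("wrist",np.array([514.8,148.75,6]),T))
# jig pin in wrist
print("pin",onz("wrist",(553.5,273),29,T)," slot ends",onz("wrist",(516,264),20,T),onz("wrist",(572,275),20,T))
E
```

```text
[[516.76 217.44   6.  ]
 [568.82  99.92   6.  ]
 [514.32  74.75   6.  ]
 [461.45 193.87   6.  ]] [515.34 146.5    6.  ]
128.5356352723461 -66.10596103651352
60.03064580922819 -155.2031151397751
130.32332616856675 113.93315458735485
60.11805767216505 23.091770861376894
hole [500.99 179.03   6.  ] flange top ends [499.56 129.41  51.  ] [540.59 147.83  51.  ]
proj top est [304.42 166.49]
pin [ 520.49 -117.78   29.  ]  slot ends [511.9  -83.81  20.  ] [ 524.59 -145.66   20.  ]
```

```bash
python3 go.py 519.6 138.2 14 -66.1; python3 -m pendant '[[5,0.5,30,0,0,0],[0,0,35,0,0,0],[0,0,35,0,0,0],[0,0,35,0,0,0],[0,0,20,0,0,0],[0,0,0,0,0,0]]'; python3 go.py 519.6 138.2 14 -66.1
```

```text
t 2.0333 tcp [514.99 138.69 198.15] F [-0.4   0.36 -0.12] M [0.05 0.   0.02] op 1.0032807299254434
tool z [-0.  0. -1.] y heading -66.3124119371353
tool shift [  4.39   2.63 184.14]
turn [-0.1   0.12 -0.21]
time: 2.53
ee_pos: [520.4, 144.5, 40.7]
orientation: [-0.002, 0.979, 0.205, 0.003]
ft_force: [0.4, 0.4, 0.2]
opening: 1.002
t 2.5333 tcp [520.43 144.51  40.65] F [0.42 0.38 0.24] M [-0.03 -0.    0.01] op 1.0019248585461138
tool z [ 0.    0.01 -1.  ] y heading -66.39080853262558
tool shift [-3.45  5.54 26.61]
turn [-0.19 -0.35 -0.29]
```

```bash
python3 -m pendant '[[-3,5,14,-0.2,-0.3,-0.3],[0,0,11,0,0,0],[0,0,0,0,0,0]]'; python3 go.py 519.6 138.2 14 -66.1
```

```text
time: 2.78
ee_pos: [518.7, 141.0, 16.0]
orientation: [-0.0, 0.978, 0.208, -0.0]
ft_force: [1.2, 0.0, 0.9]
opening: 0.998
t 2.7833 tcp [518.72 141.03  15.97] F [1.19 0.   0.87] M [0.01 0.02 0.01] op 0.9976329082793177
tool z [-0.  0. -1.] y heading -65.96194559553642
tool shift [-0.35  2.94  1.97]
turn [-0.04  0.02  0.14]
```

```bash
python3 -m pendant '[[0,3,2,0,0,0],[0,0,0,0,0,0],[0,0,0,0,0,0],[0,0,0,0,0,0],[0,0,0,0,0,0],[0,0,0,0,0,0],[0,0,0,0,0,0],[0,0,0,0,0,0]]' 255 60; python3 go.py 519.6 138.2 14 -66.1; python3 - <<'E'
from h import *
T=wristT();np.save("T2.npy",T); cv2.imwrite("pics/w2.png",manip.get_image("wrist")[:,:,::-1])
E
```

```text
time: 3.45
ee_pos: [523.2, 140.4, 20.5]
orientation: [-0.001, 0.978, 0.209, 0.005]
ft_force: [0.1, -0.7, -2.0]
opening: 0.087
t 3.45 tcp [523.2  140.38  20.48] F [ 0.08 -0.68 -2.01] M [-0.01 -0.04  0.03] op 0.08692900185726109
tool z [ 0.01  0.   -1.  ] y heading -65.89664551361372
tool shift [-4.25  0.52  6.44]
turn [ 0.03 -0.57  0.2 ]
```

View pics/w2.png

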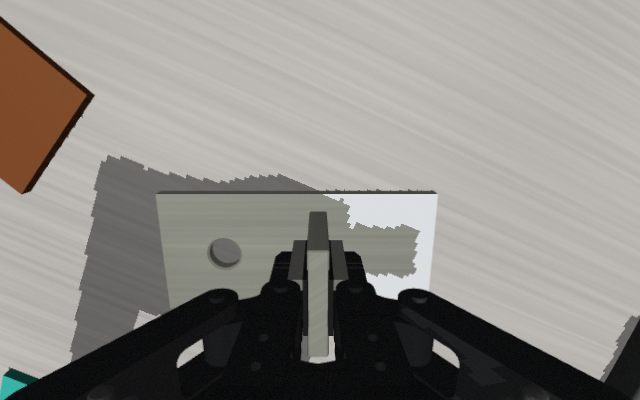

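The flange is gripped between the pads; the opening is 0.087, about 7–8 mm. The hole is at (224,252) and the leaf's far edge runs from (157,192) to (437,192). I'll compute the grasp offset.

```bash
python3 - <<'E'
from h import *
T=np.load("T2.npy"); Ti=np.linalg.inv(T)
A=onz("wrist",(156.5,191.5),6,T);B=onz("wrist",(437.5,191.5),6,T);H=onz("wrist",(224.5,251),6,T)
e=B-A; print(A,B,np.linalg.norm(e),np.degrees(np.arctan2(e[1],e[0])),H)
print("tool", [ (Ti@np.append(p,1))[:3] for p in (A,B,H)])
E
python3 go.py
```

```text
[517.53 217.9    6.  ] [570.17 100.31   6.  ] 128.84185008423734 -65.88243756685083 [502.71 179.02   6.  ]
tool [array([ 26.33, -73.09,  14.7 ]), array([26.36, 55.75, 14.78]), array([ -3.07, -43.65,  14.43])]
t 3.5 tcp [523.16 140.35  20.39] F [ 1.04  0.24 -1.25] M [ 0.01 -0.    0.1 ] op 0.08335743781395993
tool z [ 0.01  0.   -1.  ] y heading -65.89948992678694
```

The far edge is at tool x = +26.4, the leaf's y range is −73..56, and its underside is at tool z ≈ +20.4. These fit the given sizes. Now I'll lift and carry toward the jig.

```bash
python3 -m pendant '[[0,0,-10,0,0,0],[0,0,-25,0,0,0],[0,0,-30,0,0,0],[0,0,-30,0,0,0],[0,0,-25,0,0,0],[0,0,0,0,0,0]]'; python3 go.py 522 -100 150 -79.4
```

```text
time: 4.0
ee_pos: [519.4, 139.2, 144.7]
orientation: [-0.001, 0.978, 0.209, 0.0]
ft_force: [1.2, -0.3, -1.7]
opening: 0.089
t 4.0 tcp [519.43 139.2  144.69] F [ 1.16 -0.32 -1.74] M [ 0.02 -0.08  0.03] op 0.08901034204123578
tool z [-0.  0. -1.] y heading -65.90348448943054
tool shift [-95.31 219.4   -5.58]
turn [-0.07 -0.01 13.5 ]
```

```bash
python3 -m pendant '[[-8,18,0,0,0,2],[-12,30,0,0,0,2],[-12,34,0,0,0,2],[-11,34,0,0,0,2],[-9,34,0,0,0,2],[-8,34,0,0,0,2],[-7,20,0,0,0,1.5],[0,0,0,0,0,0],[0,0,0,0,0,0]]'; python3 go.py 522 -100 150 -79.4;  python3 - <<'E'
from h import *
T=wristT();np.save("T3.npy",T); cv2.imwrite("pics/w3.png",manip.get_image("wrist")[:,:,::-1])
E
```

```text
time: 4.75
ee_pos: [515.2, -83.1, 142.1]
orientation: [-0.002, 0.996, 0.089, -0.001]
ft_force: [0.8, -0.5, -0.8]
opening: 0.086
t 4.75 tcp [515.24 -83.1  142.13] F [ 0.79 -0.49 -0.83] M [0.02 0.02 0.01] op 0.08603209585621957
tool z [-0.  0. -1.] y heading -79.83229350145696
tool shift [ 3.66 17.79 -7.95]
turn [-0.23  0.1  -0.43]
```

View pics/w3.png

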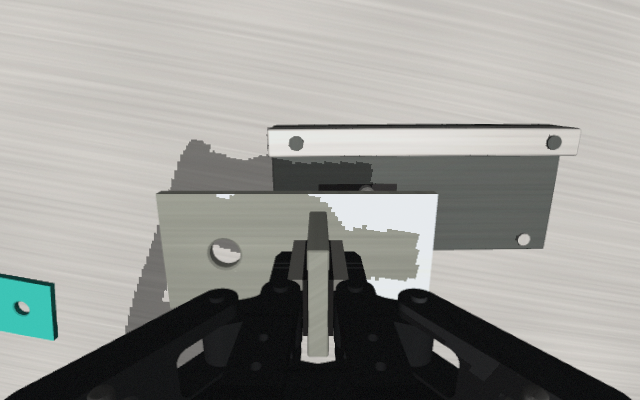

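The bracket is still seated in the grasp as before. The fence's top strip runs from (268,128) to (579,155). The slot spans columns 319–397 at row 187, with the pin's edge at about (366,188). I'll refine the fence pose from this.

```bash
python3 - <<'E'
from h import *
T=np.load("T3.npy"); g=cv2.cvtColor(cv2.imread("pics/w3.png"),cv2.COLOR_BGR2GRAY).astype(int)
pts=[]
for c in range(290,540,10):
    col=g[120:175,c]; d=np.diff(col); i=np.argmin(d[20:])+20; pts.append((c,120+i+1-0.5))
print(pts[::5])
P=np.array([onz("wrist",p,38,T)[:2] for p in pts])
v=cv2.fitLine(P.astype(np.float32),cv2.DIST_HUBER,0,.01,.01).ravel(); v*=np.sign(v[1]); 
yd=v[:2]/np.linalg.norm(v[:2]); 
print("y heading",np.degrees(np.arctan2(yd[1],yd[0])),v)
xd=np.array([yd[1],-yd[0]])
L=onz("wrist",(268,142),38,T)[:2];R=onz("wrist",(579.5,142),38,T)[:2]
print(L,R,np.linalg.norm(L-R))
mid=(L+R)/2
xin=np.median(P@xd)
o=xd*(xin-30.5)+yd*(mid@yd)
print("origin",o)
J=lambda w:np.array([(w-o)@xd,(w-o)@yd])
s0=onz("wrist",(319,187),20,T)[:2];s1=onz("wrist",(397,187),20,T)[:2];p=onz("wrist",(366.5,188),29,T)[:2]
print("slot ends",J(s0),J(s1),"pin",J(p))
print("top jig pin",J(np.array([517.98,-120.48])), "w1 pin",J(np.array([520.49,-117.78])))
np.save("jig.npy",np.array([o,xd,yd]))
print("tcp jig",J(T[:2,3]))
E
```

```text
[(290, np.float64(155.5)), (340, np.float64(155.5)), (390, np.float64(155.5)), (440, np.float64(154.5)), (490, np.float64(154.5))]
y heading 100.46071 [  -0.18    0.98 -555.94  147.86]
[546.42 -43.44] [ 586.16 -258.29] 218.48593527722835
origin [ 526.82 -158.15]
slot ends [ 3.34 74.24] [ 3.14 14.57] pin [ 4.76 39.14]
top jig pin [-1.86 38.65] w1 pin [ 1.1  40.85]
tcp jig [ 2.24 75.9 ]
```

```bash
cat > j.py <<'E'
import sys; from h import *
# usage: j.py [hole_x hole_y underside_z] in jig axes (z above bench)
from scipy.spatial.transform import Rotation as R
o,xd,yd=np.load("jig.npy"); T=wristT(); s=manip.observe()
off=np.array([-3.6,-44.5,20.4])
h=(T@np.append(off,1))[:3]; J=np.array([(h[:2]-o)@xd,(h[:2]-o)@yd,h[2]])
F=s["ft_force"]; f=np.array([F[:2]@xd,F[:2]@yd,F[2]])
Rt=np.column_stack([np.append(xd,0),np.append(-yd,0),[0,0,-1]])
tv=np.degrees(R.from_matrix(T[:3,:3].T@Rt).as_rotvec())
print("t %.2f"%s["time"],"hole jig",J,"F jig",f,"M",s["wrist_torque"],"turn",tv,"op %.3f"%s["opening"])
if len(sys.argv)>3:
    d=np.array([float(v) for v in sys.argv[1:4]])-J
    print("shift tool", T[:3,:3].T@np.append(d[0]*xd+d[1]*yd,d[2]))
E
python3 j.py -5 62 60
```

```text
t 4.80 hole jig [ -1.28 120.85 121.8 ] F jig [-0.79  0.19 -2.5 ] M [-0.04 -0.01 -0.02] turn [-0.21  0.13 -0.23] op 0.084
shift tool [-3.34 59.09 61.59]
```

```bash
python3 -m pendant '[[-3,20,0,-0.2,0.1,-0.2],[0,24,0,0,0,0],[0,18,10,0,0,0],[0,0,20,0,0,0],[0,0,20,0,0,0],[0,0,8,0,0,0]]'; python3 j.py -5 62 45
```

```text
time: 5.3
ee_pos: [526.0, -139.1, 83.1]
orientation: [-0.001, 0.995, 0.097, 0.002]
ft_force: [-0.1, 0.1, -1.2]
opening: 0.081
t 5.30 hole jig [-1.33 63.31 62.71] F jig [-0.07  0.14 -1.18] M [-0.01 -0.   -0.01] turn [-0.05 -0.22  0.62] op 0.081
shift tool [-3.76  1.28 17.69]
```

```bash
python3 -m pendant '[[-4,1,6,0,0,0.6],[-1,0,8,0,0,0],[0,0,5,0,0,0],[0,0,0,0,0,0]]'; python3 j.py -5 62 33;python3 -m pendant '[[0,0,0,0,0,0],[0,0,0,0,0,0]]'; python3 j.py -5 62 33
```

```text
time: 5.63
ee_pos: [520.2, -137.3, 61.3]
orientation: [-0.002, 0.996, 0.093, 0.0]
ft_force: [-0.9, 0.6, -1.9]
opening: 0.083
t 5.63 hole jig [-6.48 66.26 41.06] F jig [-0.73  0.75 -1.85] M [-0.03  0.03  0.04] turn [-0.2  -0.02  0.25] op 0.083
shift tool [1.45 4.29 8.04]
time: 5.8
ee_pos: [520.7, -136.9, 61.9]
orientation: [-0.002, 0.996, 0.094, 0.001]
ft_force: [-0.3, -0.2, -1.6]
opening: 0.08
t 5.80 hole jig [-5.91 66.58 41.61] F jig [-0.31 -0.15 -1.59] M [-0.05 -0.04  0.02] turn [-0.17 -0.08  0.3 ] op 0.080
shift tool [0.88 4.61 8.6 ]
```

```bash
python3 -m pendant '[[1,3,4,-0.2,0,0.3],[0,1,3,0,0,0],[0,0,0,0,0,0]]'; python3 j.py -5 62 29;python3 -m pendant '[[0,0,1.5,0,0,0],[0,0,1.5,0,0,0]]'; python3 j.py -5 62 29
```

```text
time: 6.05
ee_pos: [524.1, -141.2, 56.1]
orientation: [0.001, 0.996, 0.091, 0.003]
ft_force: [-0.0, 0.5, -1.9]
opening: 0.083
t 6.05 hole jig [-3.13 61.64 35.52] F jig [ 0.06  0.52 -1.89] M [ 0.01  0.06 -0.  ] turn [ 0.16 -0.3  -0.01] op 0.083
shift tool [-1.91 -0.38  6.51]
time: 6.22
ee_pos: [524.6, -141.6, 53.3]
orientation: [0.001, 0.996, 0.091, 0.003]
ft_force: [0.1, -0.6, -2.0]
opening: 0.087
t 6.22 hole jig [-2.65 61.16 32.69] F jig [-0.   -0.64 -1.98] M [ 0.03 -0.02  0.01] turn [ 0.19 -0.36 -0.04] op 0.087
shift tool [-2.37 -0.85  3.67]
```

```bash
python3 -m pendant '[[-2,0,1.2,0.2,-0.4,0],[0,0,1.2,0,0,0],[0,0,0.5,0,0,0]]'; python3 j.py -5 62 29;python3 -m pendant '[[0,0,1,0,0,0],[0,0,1,0,0,0]]'; python3 j.py -5 62 29
```

```text
time: 6.47
ee_pos: [522.3, -142.0, 49.9]
orientation: [-0.0, 0.996, 0.091, -0.001]
ft_force: [0.4, -0.3, -1.6]
opening: 0.085
t 6.47 hole jig [-5.14 61.18 29.55] F jig [ 0.3  -0.31 -1.64] M [-0.01 -0.01  0.01] turn [-0.04  0.1  -0.05] op 0.085
shift tool [ 0.14 -0.82  0.55]
time: 6.63
ee_pos: [522.5, -142.3, 48.9]
orientation: [-0.0, 0.996, 0.091, -0.001]
ft_force: [-3.3, 0.6, 11.4]
opening: 0.085
t 6.63 hole jig [-5.   60.91 28.49] F jig [-3.16  1.22 11.37] M [0.34 0.69 0.09] turn [-0.02  0.08 -0.04] op 0.085
shift tool [-0.   -1.09 -0.51]
```

Contact with the pin, 13 N. I'll ease off and move toward the fence.

```bash
python3 -m pendant '[[0.3,0,0,0,0,0],[0.3,0,0,0,0,0]]'; python3 j.py 0 60 29
```

```text
time: 6.8
ee_pos: [523.1, -142.2, 49.5]
orientation: [-0.0, 0.996, 0.091, -0.0]
ft_force: [-0.4, -1.2, -2.8]
opening: 0.086
t 6.80 hole jig [-4.29 60.87 29.11] F jig [-0.65 -1.12 -2.8 ] M [-0.   -0.04  0.01] turn [-0.01  0.05 -0.05] op 0.086
shift tool [4.29 0.86 0.11]
```

```bash
python3 -m pendant '[[0.5,0,0.6,0,0,0],[0.5,0,0.5,0,0,0],[0.5,0,0.5,0,0,0]]'; python3 j.py 0 60 29; python3 -m pendant '[[0.7,0,0.5,0,0,0],[0.7,0,0.5,0,0,0]]'; python3 j.py 0 60 29
```

```text
time: 7.05
ee_pos: [523.8, -142.2, 49.0]
orientation: [0.0, 0.996, 0.091, -0.001]
ft_force: [-3.0, 0.2, 5.6]
opening: 0.078
t 7.05 hole jig [-3.73 60.74 28.59] F jig [-2.95  0.78  5.56] M [0.03 0.53 0.09] turn [0.   0.16 0.01] op 0.078
shift tool [ 3.73  0.74 -0.42]
time: 7.22
ee_pos: [523.9, -142.2, 49.0]
orientation: [0.0, 0.996, 0.092, -0.003]
ft_force: [-2.6, -0.7, 5.7]
opening: 0.084
t 7.22 hole jig [-3.77 60.75 28.61] F jig [-2.71 -0.18  5.7 ] M [0.01 0.63 0.07] turn [-0.01  0.33  0.07] op 0.084
shift tool [ 3.76  0.76 -0.42]
```

```bash
python3 -m pendant '[[1.5,0,0.4,0,0.3,0],[1.5,0,0.4,0,0,0]]'; python3 j.py 0 60 29; python3 -m pendant '[[1.3,0,0.4,0,0.1,0],[1.3,0,0.4,0,0,0]]'; python3 j.py 0 60 29
```

```text
time: 7.38
ee_pos: [524.0, -142.1, 49.0]
orientation: [0.0, 0.996, 0.093, -0.003]
ft_force: [-4.4, -1.8, 6.7]
opening: 0.08
t 7.38 hole jig [-3.71 60.76 28.64] F jig [-4.62 -1.02  6.66] M [-0.21  0.88  0.09] turn [-0.02  0.39  0.2 ] op 0.080
shift tool [ 3.71  0.77 -0.39]
time: 7.55
ee_pos: [524.1, -142.1, 49.0]
orientation: [0.0, 0.996, 0.094, -0.005]
ft_force: [-4.2, -1.5, 5.8]
opening: 0.078
t 7.55 hole jig [-3.83 60.73 28.63] F jig [-4.43 -0.68  5.78] M [-0.14  0.74  0.12] turn [-0.04  0.61  0.29] op 0.078
shift tool [ 3.82  0.75 -0.41]
```

Is this sticking friction or the fence? I'll unload the pin slightly and feel sideways.

```bash
python3 -m pendant '[[0,0,-1,0,0.6,0.2],[0,0,-0.5,0,0,0]]'; python3 j.py 0 60 29; python3 -m pendant '[[0.8,0,0,0,0.2,0],[0.8,0,0,0,0,0]]'; python3 j.py 0 60 29;  python3 -m pendant '[[0.8,0,0,0,0,0],[0.8,0,0,0,0,0]]'; python3 j.py 0 60 29
```

```text
time: 7.72
ee_pos: [524.0, -142.1, 50.3]
orientation: [-0.0, 0.996, 0.092, 0.0]
ft_force: [-0.3, -0.4, -1.3]
opening: 0.083
t 7.72 hole jig [-3.5  60.78 29.92] F jig [-0.42 -0.35 -1.3 ] M [ 0.    0.04 -0.05] turn [-0.04 -0.02  0.07] op 0.083
shift tool [3.5  0.78 0.92]
time: 7.88
ee_pos: [525.7, -141.7, 50.0]
orientation: [-0.001, 0.996, 0.092, 0.002]
ft_force: [-0.5, 0.7, -2.1]
opening: 0.082
t 7.88 hole jig [-1.65 60.86 29.58] F jig [-0.35  0.73 -2.13] M [-0.    0.01  0.  ] turn [-0.05 -0.27  0.05] op 0.082
shift tool [1.64 0.87 0.59]
time: 8.05
ee_pos: [527.5, -141.3, 49.6]
orientation: [-0.001, 0.996, 0.091, 0.002]
ft_force: [0.3, -0.0, -2.3]
opening: 0.08
t 8.05 hole jig [ 0.23 60.93 29.25] F jig [ 0.29 -0.06 -2.34] M [-0.01 -0.01  0.  ] turn [-0.06 -0.28  0.04] op 0.080
shift tool [-0.23  0.93  0.25]
```

It was friction; the bracket slides freely when unloaded. Continue to the fence.

```bash
python3 -m pendant '[[0.6,0,-0.3,0,-0.2,0],[0.6,0,-0.3,0,0,0]]'; python3 j.py 0 60 29; python3 -m pendant '[[0.6,0,0,0,0,0],[0.6,0,0,0,0,0]]'; python3 j.py 0 60 29
```

```text
time: 8.22
ee_pos: [528.2, -141.2, 49.8]
orientation: [-0.001, 0.996, 0.092, -0.001]
ft_force: [-2.6, -1.5, -2.4]
opening: 0.08
t 8.22 hole jig [ 0.71 60.92 29.45] F jig [-2.87 -0.96 -2.44] M [-0.34  0.38  0.1 ] turn [-0.06  0.06  0.1 ] op 0.080
shift tool [-0.72  0.92  0.45]
time: 8.38
ee_pos: [528.2, -141.1, 49.5]
orientation: [-0.001, 0.996, 0.092, -0.002]
ft_force: [-1.9, -1.0, -0.1]
opening: 0.079
t 8.38 hole jig [ 0.64 61.01 29.22] F jig [-2.05 -0.61 -0.11] M [-0.23  0.51  0.05] turn [-0.09  0.25  0.15] op 0.079
shift tool [-0.65  1.01  0.22]
```

Fence found at an estimated hole x of 0.7; true contact is 0.5. Now I'll press lightly on the pin and slide.

```bash
python3 -m pendant '[[0,0,0.7,0,0.2,0.1],[0,0,0.5,0,0,0],[0,0,0.5,0,0,0],[0,0,0.5,0,0,0],[0,0,0.5,0,0,0]]'; python3 j.py 0.3 60 29; python3 -m pendant '[[0,1.5,0.3,0,0,0],[0,1.5,0.3,0,0,0],[0,1.5,0.3,0,0,0]]'; python3 j.py 0.3 60 29
```

```text
time: 8.8
ee_pos: [528.2, -141.1, 48.9]
orientation: [-0.001, 0.996, 0.092, -0.0]
ft_force: [-3.2, -0.8, 5.8]
opening: 0.083
t 8.80 hole jig [ 0.76 61.03 28.56] F jig [-3.29 -0.16  5.77] M [0.11 0.68 0.12] turn [-0.08 -0.    0.07] op 0.083
shift tool [-0.46  1.03 -0.44]
time: 9.05
ee_pos: [528.1, -141.8, 48.6]
orientation: [-0.004, 0.996, 0.09, -0.001]
ft_force: [-2.3, 5.5, 6.3]
opening: 0.083
t 9.05 hole jig [ 0.74 60.53 28.64] F jig [-1.31  5.85  6.27] M [1.12 0.64 0.2 ] turn [-0.51  0.02 -0.11] op 0.083
shift tool [-0.44  0.53 -0.37]
```

```bash
python3 -m pendant '[[-0.2,0.5,-0.8,-0.5,0,-0.1],[0,2,0.2,0,0,0],[0,2,0.2,0,0,0],[0,2,0.2,0,0,0]]'; python3 j.py 0.3 50 29; python3 -m pendant '[[0,2,0.2,0,0,0],[0,2,0.2,0,0,0]]'; python3 j.py 0.3 50 29
```

```text
time: 9.38
ee_pos: [528.6, -144.9, 48.7]
orientation: [-0.003, 0.996, 0.09, -0.001]
ft_force: [-3.1, 6.2, 5.3]
opening: 0.084
t 9.38 hole jig [ 0.63 57.37 28.56] F jig [-1.97  6.69  5.34] M [1.27 0.53 0.12] turn [-0.38  0.04 -0.14] op 0.084
shift tool [-0.31  7.37 -0.49]
time: 9.55
ee_pos: [528.8, -146.8, 48.5]
orientation: [-0.006, 0.996, 0.089, -0.001]
ft_force: [-2.7, 4.4, 4.0]
opening: 0.082
t 9.55 hole jig [ 0.58 55.53 28.66] F jig [-1.89  4.84  4.03] M [1.07 0.48 0.16] turn [-0.64  0.08 -0.23] op 0.082
shift tool [-0.26  5.52 -0.41]
```

Sliding well with gentle forces. Continue, correcting the tilt as it goes.

```bash
python3 -m pendant '[[0,2,-0.1,-0.6,0,-0.2],[0,2,0.1,-0.2,0,-0.1],[0,2,0.1,-0.2,0,0]]'; python3 j.py 0.3 50 29; python3 -m pendant '[[0,2,0.1,-0.2,0,0],[0,2,0.1,-0.2,0,0]]'; python3 j.py 0.3 40 29
```

```text
time: 9.8
ee_pos: [529.7, -150.4, 48.9]
orientation: [0.0, 0.996, 0.09, -0.001]
ft_force: [-2.6, 5.1, 4.3]
opening: 0.078
t 9.80 hole jig [ 0.65 51.55 28.44] F jig [-1.64  5.46  4.32] M [1.14 0.48 0.14] turn [ 0.04  0.08 -0.11] op 0.078
shift tool [-0.35  1.55 -0.56]
time: 9.97
ee_pos: [529.9, -152.6, 48.9]
orientation: [0.002, 0.996, 0.089, -0.001]
ft_force: [-3.3, 5.0, 5.1]
opening: 0.083
t 9.97 hole jig [ 0.6  49.38 28.38] F jig [-2.31  5.47  5.08] M [1.24 0.5  0.13] turn [ 0.2   0.12 -0.22] op 0.083
shift tool [-0.26  9.39 -0.59]
```

```bash
python3 -m pendant '[[0,2,0.1,0.1,0.1,-0.2],[0,2,0.1,-0.1,0,0],[0,2,0.1,-0.1,0,0]]'; python3 j.py 0.3 40 29; python3 -m pendant '[[0,1.5,0.1,-0.1,0,-0.1],[0,1.5,0.1,-0.1,0,0]]'; python3 j.py 0.3 40 29
```

```text
time: 10.22
ee_pos: [530.8, -156.8, 48.8]
orientation: [0.001, 0.996, 0.09, -0.0]
ft_force: [-3.0, 4.7, 5.0]
opening: 0.082
t 10.22 hole jig [ 0.63 45.05 28.33] F jig [-2.07  5.18  4.97] M [1.13 0.47 0.16] turn [ 0.07  0.02 -0.12] op 0.082
shift tool [-0.32  5.05 -0.67]
time: 10.38
ee_pos: [531.4, -159.5, 48.6]
orientation: [0.002, 0.996, 0.091, 0.0]
ft_force: [-2.8, 2.8, 0.4]
opening: 0.087
t 10.38 hole jig [ 0.68 42.23 28.04] F jig [-2.27  3.27  0.42] M [0.48 0.37 0.08] turn [ 0.21  0.01 -0.07] op 0.087
shift tool [-0.38  2.24 -0.95]
```

The force is dropping at hole y≈42, so the hole's edge is coming onto the chamfer. Now finer steps.

```bash
python3 -m pendant '[[0,0.8,0.3,0.1,0,0],[0,0.8,0.4,0,0,0]]'; python3 j.py 0.3 40 29; python3 -m pendant '[[0,0.6,0.5,0,0,0],[0,0.3,0.5,0,0,0]]'; python3 j.py 0.3 40 29
```

```text
time: 10.55
ee_pos: [532.0, -162.6, 47.2]
orientation: [0.002, 0.996, 0.091, 0.0]
ft_force: [-1.3, 0.8, -1.2]
opening: 0.08
t 10.55 hole jig [ 0.73 39.1  26.59] F jig [-1.13  1.04 -1.18] M [0.14 0.19 0.07] turn [0.25 0.   0.  ] op 0.080
shift tool [-0.43 -0.89 -2.41]
time: 10.72
ee_pos: [532.3, -164.5, 45.4]
orientation: [0.003, 0.996, 0.091, 0.0]
ft_force: [-1.0, 3.3, 1.4]
opening: 0.081
t 10.72 hole jig [ 0.62 37.2  24.78] F jig [-0.42  3.41  1.39] M [0.66 0.32 0.02] turn [ 0.29  0.02 -0.01] op 0.081
shift tool [-0.32 -2.77 -4.24]
```

It's dropping over the pin: the underside is at 24.8. I'll centre the hole and lower.

```bash
python3 -m pendant '[[-0.2,-1.2,0.8,0.3,0,0],[0,0,1.2,0,0,0],[0,0,1,0,0,0]]'; python3 j.py 0.2 38.7 20;  python3 -m pendant '[[0,0,0.8,0,0,0],[0,0,0.5,0,0,0]]'; python3 j.py 0.2 38.7 20
```

```text
time: 10.97
ee_pos: [532.3, -164.3, 41.8]
orientation: [0.0, 0.996, 0.091, 0.0]
ft_force: [-1.0, 0.8, -0.8]
opening: 0.084
t 10.97 hole jig [ 0.64 37.48 21.36] F jig [-0.82  0.99 -0.77] M [0.26 0.24 0.06] turn [ 0.05 -0.01 -0.01] op 0.084
shift tool [-0.44 -1.22  1.36]
time: 11.13
ee_pos: [532.2, -164.3, 40.3]
orientation: [0.0, 0.996, 0.091, 0.0]
ft_force: [-2.2, 1.1, 6.4]
opening: 0.084
t 11.13 hole jig [ 0.56 37.5  19.86] F jig [-1.99  1.46  6.41] M [0.26 0.36 0.09] turn [ 0.04  0.   -0.02] op 0.084
shift tool [-0.36 -1.2  -0.14]
```

Seated on the base at z≈20, level. I'll relax the load, release and retreat.

```bash
python3 -m pendant '[[-0.3,-0.8,-0.2,0,0,0],[0,0,0,0,0,0]]'; python3 j.py 0.2 38.7 20;  python3 -m pendant '[[0,0,0,0,0,0],[0,0,0,0,0,0],[0,0,0,0,0,0],[0,0,0,0,0,0],[0,0,0,0,0,0],[0,0,0,0,0,0]]' 0; python3 j.py
```

```text
time: 11.3
ee_pos: [532.1, -163.8, 40.6]
orientation: [0.001, 0.996, 0.091, 0.001]
ft_force: [-1.9, 0.6, -1.4]
opening: 0.083
t 11.30 hole jig [ 0.62 37.96 20.08] F jig [-1.71  0.94 -1.44] M [0.06 0.17 0.02] turn [ 0.1  -0.05 -0.01] op 0.083
shift tool [-0.42 -0.74  0.08]
time: 11.8
ee_pos: [534.8, -164.5, 41.9]
orientation: [0.002, 0.996, 0.091, 0.004]
ft_force: [-0.4, 0.3, 0.9]
opening: 0.922
t 11.80 hole jig [ 3.21 36.73 21.28] F jig [-0.38  0.34  0.91] M [-0.06 -0.04  0.03] turn [ 0.27 -0.38 -0.02] op 0.922
```

```bash
python3 -m pendant '[[0,0,-5,0,0,0],[0,0,-20,0,0,0],[0,0,-30,0,0,0],[0,0,-35,0,0,0],[0,0,-35,0,0,0],[0,0,-20,0,0,0],[0,0,0,0,0,0]]'; python3 j.py; python3 - <<'E'
from h import *
T=wristT();np.save("T4.npy",T); cv2.imwrite("pics/w4.png",manip.get_image("wrist")[:,:,::-1])
cv2.imwrite("pics/s4.png",cv2.resize(manip.get_image("scene")[150:310,190:390,::-1],None,fx=3.5,fy=3.5))
cv2.imwrite("pics/t4.png",manip.get_image("top")[:,:,::-1])
E
```

```text
time: 12.38
ee_pos: [532.6, -163.6, 193.4]
orientation: [0.001, 0.996, 0.091, 0.001]
ft_force: [0.4, -0.3, -0.5]
opening: 1.001
t 12.38 hole jig [  1.14  38.05 172.86] F jig [ 0.31 -0.39 -0.46] M [ 0.01 -0.01 -0.02] turn [ 0.14 -0.14 -0.03] op 1.001
```

View pics/w4.png

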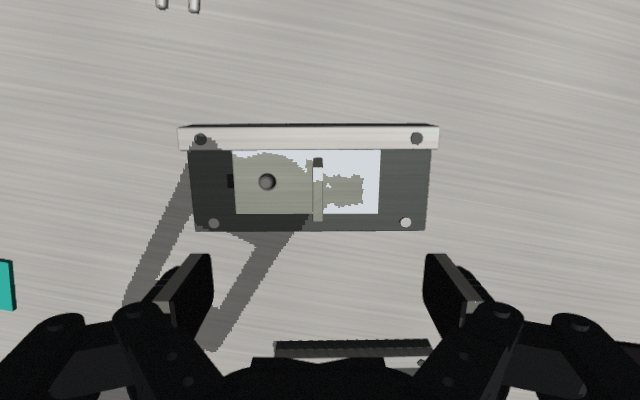

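View pics/s4.png

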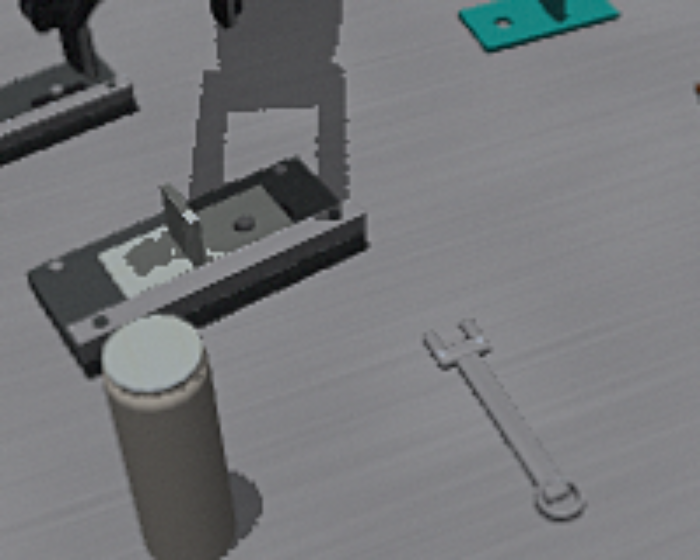

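The bracket lies along the fence on the base, with the pin visible inside the hole at (267,182). The long edge is parallel to the fence strip. One last numeric check.

```bash
python3 - <<'E'
from h import *
o,xd,yd=np.load("jig.npy");T=np.load("T4.npy")
J=lambda px,z:(lambda w:np.array([(w-o)@xd,(w-o)@yd]))(onz("wrist",px,z,T)[:2])
print("hole",J((267,182),26))
a,b=J((235.5,213.5),26),J((378.5,213.5),26);print(a,b,np.linalg.norm(b-a),np.degrees(np.arctan2(*(a-b))))
print("flange top",J((318,220),65),J((318,161),65))
A=cv2.imread("pics/top0.png").astype(int);B=cv2.imread("pics/t4.png").astype(int)
d=np.abs(A-B).max(2)
for n,(x0,x1,y0,y1) in dict(wrench=(320,345,85,160),spray=(400,456,82,138),jar=(224,258,90,130)).items(): print(n,(d[y0:y1,x0:x1]>40).sum())
E
```

```text
hole [-0.5  37.27]
[-30.08  67.31] [-30.16 -63.61] 130.92053341042208 0.03460044591804941
flange top [-22.61  -8.09] [25.27 -8.08]
wrench 0
spray 378
jar 0
```

```bash
python3 - <<'E'
import cv2,numpy as np
A=cv2.imread("pics/top0.png")[70:250,330:470];B=cv2.imread("pics/t4.png")[70:250,330:470]
cv2.imwrite("pics/cmp.png",cv2.resize(np.hstack([A,B]),None,fx=2.8,fy=2.8))
E
```

```text
(no output)
```

View pics/cmp.png

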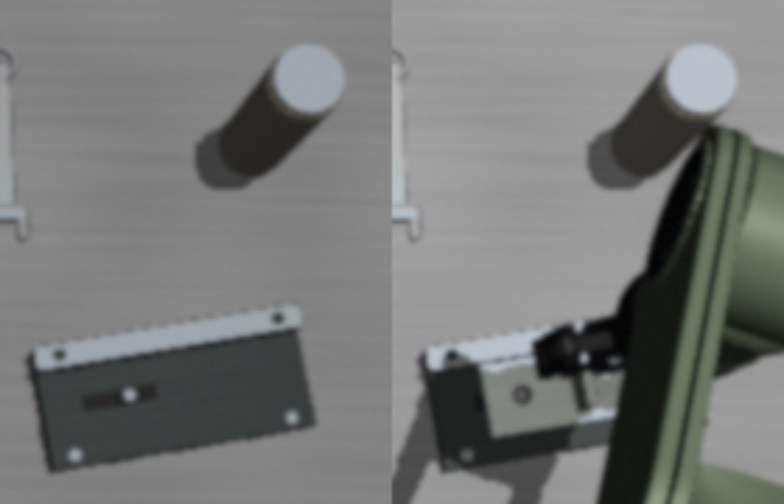

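The spray can hasn't moved: its top is at the same place in both pictures. The difference was only the arm covering part of that region. Handing in.

```bash
python3 -c "
from workcell import manip
print(manip.hand_in())"
```

```text
the job is handed in; nothing more can be done
None
```

The bracket is in the jig with the pin through its hole, and I handed the job in; no verdict is reported. I gripped the silver bracket by its flange and laid the leaf on the pin at an estimated hole y of 61 mm in the jig's axes. I then felt for the fence and slid the bracket along it. It began to drop over the pin at about y = 42 mm, and I lowered it to the base and released it.

**Forces:** the highest reading between moves was about 13 N, at first contact with the pin. While sliding it read about 5 to 9 N. I did not record forces within the moves.

**Last checks:**
- **Height:** the last reading before release put the underside at about 20.1 mm, level to about 0.1°. I did not measure height again after letting go.
- **Position:** after release, the wrist picture puts the hole at (−0.5, 37.3) mm in the jig's axes. The long edge is parallel to the fence within 0.1°, and the pin is visible in the hole.
- **Robot:** the gripper is open and about 150 mm above where it let go.
- **Bystanders:** the wrench and jar showed no change between the first and last top pictures. The same check flagged the spray can, but side by side that was only the arm covering part of the view; its top had not moved.

**Disagreement:** estimates of the hole's y differed by about 1 mm: 37.3 mm from the last picture, 38 mm from the arm's position before release. Both are well within the allowed range.

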